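# Run a lino print into the screw press and nip it down

## Task

Nip the lino print in the little screw press by pushing with the fingers only. Push the bed board along its runway until it is fully home against the stop under the platen, then push the arms of the four-armed wheel round clockwise (seen from above) until the platen presses down firmly on the print and the press stays tight when you let go. Do not pick up or tip the board, and leave the other things on the table where they are.

Things in the scene. Friction and masses are not known exactly. Their poses are not given: they have to be found in the camera images.
- press: Small screw press, fixed. Wooden baseboard 194 (x) x 310 (y) x 20 mm; origin on the table under the screw axis. Two columns at x = +-79 mm carry a crossbeam along x, 40 mm wide, top 164 mm above the table (nuts and boss to 172). Above it the wheel's arms sweep a circle of 105 mm radius about the origin: a hand lowered to the runway must stay outside it.
- stop_face (a point): Middle of the face of the wooden stop at the inner end of the runway, at y = -65 mm in the press frame. The runway lies on the baseboard (20 mm above the table) along the press's y axis, between two rails 10 mm high with inner faces at x = +-56.5 mm; its open end is at y = +210 mm.
- board: Plywood bed board loose on the runway, 110 (x) x 245 (y) x 8 mm, about 0.7 kg, 1.5 mm side play, slides with under 10 N. Origin: centre of its underside, axes as the press's. At its inner end it carries the lino block with paper and packing card (card 90 x 112 mm, top 31 mm above the origin). It starts 55 to 100 mm short of home; home is origin at y = +57.5 mm in the press frame.
- board_cleat (a point): Centre of the outer face of the push batten on the board's outer end: 104 mm wide (x), 16 thick, flush with the board's end; the face spans z = 20 to 50 mm above the table, this point is at 39. Push it towards the press's -y. With the board home this point is at y = +180 mm in the press frame.
- platen: Iron pressing plate 110 x 120 mm hanging on the screw. Origin: centre of its underside, 61 to 68 mm above the table at the start; it meets the packing card, 51 mm above the table, when screwed down with the board home.
- wheel (a joint): Turn of the wheel in rad, growing clockwise seen from above; starts at 0.8 to 2.2. Each rad lowers screw, wheel and platen by 5 mm. The platen meets the card at about 4.2; end stop 5.0. Turning takes 0.25 N m (about 4 N at 65 mm from the axis) and it stays where it is left; once the platen bears, resistance climbs within about 0.2 rad. Tight is 10 to 14 N at 65 mm.
- wheel_hub (a point): Centre of the wheel, on the screw axis at the height of the arms' centre line (225 mm above the table less 5 mm per rad). Hub radius 23 mm, its top 23 mm above this point. Four level round steel arms, 13 mm thick, at right angles, each ending in a black ball of 28 mm diameter; the bare arm runs from 32 to 77 mm from the axis.
- wheel_ball (a point): Centre of the ball on one of the four arms, 91 mm from the hub centre; the other three are at 90, 180 and 270 degrees round the hub from it.
- colour_pot_1: bystander: round screw-lid paint pot, 54 mm across, 45 high; origin under its centre; leave alone
- gold_bottle: bystander: small upright bottle with black cap, 46 mm across, 88 high; origin under its centre; leave alone
- sanding_block: bystander: cork sanding block, 42 x 77 x 24 mm; origin under its centre; leave alone
- masking_tape: bystander: roll of masking tape lying flat, 96 mm across, 25 high; origin under its centre; leave alone
- colour_pot_3: bystander: round screw-lid paint pot, 50 mm across, 40 high; origin under its centre; leave alone
- rinse_jar: bystander: empty clear glass jar, 66 mm across, 88 high; origin under its centre; leave alone

How it is judged:
On the way, in this order (a step that is already met when the one before it is completed fails the run):
1. the board is fully home against the stop, with the platen still clear of the print (y of board in the frame of press below 0.0615 m and z of board in the frame of press below 0.024 m and contact force between platen and board below 1 N), for 0.2 s.
2. the platen has been screwed down firmly onto the print (y of board in the frame of press below 0.0615 m and z of board in the frame of press below 0.024 m and contact force between platen and board above 20 N), for 0.2 s.
At the end, for the whole second after the job is handed in: The board lies on the runway within 4 mm of its stop, and the screwed-down platen presses on the print with more than 20 N, wheel and board at rest (all of step 2 and value of joint wheel above 3.9 rad and velocity of joint wheel below 0.05 rad/s and linear speed of board below 0.01 m/s); the robot touches nothing.
It fails at once if the board is lifted or tipped instead of slid (z of board in the frame of press above 0.028 m or angle between board's own z axis and vertical above 0.1 rad).
It fails at once if the arm or the gripper's body, not the fingers, leans on the press or the board (contact force between the arm and press above 15 N or contact force between the arm and board above 15 N).
It fails at once if a bystander is moved more than 25 mm (distance of any of colour_pot_1, gold_bottle, sanding_block, masking_tape, colour_pot_3, rinse_jar from where it was at the start of the episode above 0.025 m).
It also fails if it takes over 67 s, if anything falls off the work surface, if the arm or the gripper's body presses on something with over 40 N, if the wrist force passes 120 N, or if a joint passes its speed limit or range.

## Robot

A 6-joint arm with a two-finger parallel gripper is mounted at the origin on the work surface; the furniture and walls round the work are solid. World frame = base frame: x ahead of the robot, y to its left, z up, the work surface at z = 0. Lengths are in m, angles in rad, forces in N, time in s.
With the tool pointing down it reaches from about 0.325 to 1 m from the base axis. Payload 5.1 kg.
Tool frame: the origin (TCP) lies on the mounting face of the last link; the fingertips stand 173 mm ahead of it and the grasp point (between the pads) lies 155 mm ahead of it; z points along the fingers, y is the line along which they close (so a half turn about z gives the same grasp; the last joint's range is limited). The gripper opens to 85 mm and grips with 20 to 120 N. Pads are 22 mm wide; open, the fingers measure 114 mm over their backs; the gripper's body (76 mm by 85 mm) begins 54 mm behind the grasp point. The pads swing forward as they close: fully open they stand 13 mm farther back than shut.
Start: joints at [1.067, 0.124, 1.65, -0, 1.367, -0.083], TCP at [0.266, 0.593, 0.405] pointing down, gripper open.
Joint ranges: [-2.61, 2.61], [-1.02, 2.33], [0.03, 2.71], [-1.35, 4.49], [0.32, 2.68], [-2.91, 2.91]. Speed limits (rad/s): [2.57, 2.57, 3.14, 3.14, 3.14, 3.14].

## Interface

Orientations are given as a rotation vector (axis times angle).
In Python, from workcell import observe, capture, finish_job, silhouettes, landmark_of gives the robot as it stands.
- The arm moves only by the shell command python3 -m creep 'ROWS' [FORCE]. ROWS is JSON, a list of rows, each an object of numbers: "wx", "wy", "wz": the turn, a rotation vector about the tool's x, y, z in rad; "dx", "dy", "dz": the shift along the tool's x, y, z in mm; "gripper": the closure in counts, from 0 (fully open) to 255 (shut). In form: [{"wx": .., "wy": .., "wz": .., "dx": .., "dy": .., "dz": .., "gripper": ..}, ...]. A call has exactly 10 rows; each row is the pose to reach, as a shift and turn from the pose commanded when the call began, along the tool's axes at that moment; what a row does not reach only later rows make up. A row lasts 1/8 s, in which the tool goes at most 62.5 mm and 10.7 degrees, less where a joint would pass 70% of its speed; a pose out of reach is approached as far as the arm can. A call with a gripper value outside its range is refused whole. The fingers move at their own pace and stop on an object; FORCE is the grip in N (left out, the last holds). Time passes only in rows, so rows that repeat a pose let the fingers close, or fill a call up. It gives the time, the measured TCP pose, the force, the opening and the grip force at its end, in the units of the state.
- observe(): the state, without advancing time (a new reading comes with each control period).
- capture(name): name is "scene" or "top"; returns a dict with "image" (400x640x3 uint8, red, green, blue), "range_z" (400x640 float32, m along the optical axis (not along the pixel's ray), 0 where there is no reading), "fovy" (degrees; the focal length in pixels is half the picture's height over the tangent of half this angle, whatever the lens; pixels are square), "cx", "cy" (the principal point, pixels), "pose" (4x4, takes a point from camera to world coordinates). Camera axes: x right, y down, z forward; pixel columns grow to the right and rows downward; lengths in m; the calibration is good to about 2 mm. A picture is of the moment at which its call begins.
- finish_job(): hands the job in; it is judged then, once.
Trained networks look in a picture, given as the dict that the camera call returned (one of the last four; its "shot" number tells which), for a name from the list of things; names that differ only in an ending like _2 or _b are one class to them, and where a whole thing is asked for, a point or a joint stands for the part that bears it (a point fixed in the world has none). Each returns a list of dicts, best first, with "p" (0 to 1); they miss things now and then, are a little off and sometimes report something else, mostly with a low value. They report only what shows in the picture. A call takes as long as a camera call.
- silhouettes(picture, target): "mask" (400x640 bool, what is visible of it) and "bbox" ([left, top, right, bottom] as shares, 0 to 1, of the picture: columns of its width, rows of its height, round what is visible of it).
- landmark_of(picture, target): "centre" ([row, column] as shares, 0 to 1, of the picture: columns of its width, rows of its height: a listed point, or the origin of a listed thing).
The state is a dict: "time": time; "joint_positions": joint angles; "qvel": joint speeds; "joint_efforts": joint torques, N m; "eef_pos": TCP position; "tcp_rot": TCP orientation; "contact_force": force on the tool from outside, world axes, zero at the start; "torque": the same for the moment, N m; "gripper_width": opening from 0.0 (shut) to 1.0 (fully open); "grip_force": force on a finger pad.
Only numpy, scipy, OpenCV 4.12 (cv2) and the standard library are available. Lean on these libraries where they do the work, as an engineer would, in place of code of your own. Each camera call takes 0.05 s, during which the arm holds its last target. There are 200 camera calls.

## Working session

There is one attempt and no reset: what is moved stays moved. The work goes in short steps, Python scripts to look and compute and a shell command to move; the robot and the scene stay as the last step left them, time stands still between calls to the robot, and variables do not carry over. Pictures are saved under pics/ and viewed, at most 10 in all, crops included, and the job is handed in when it is done.

```bash
ls; mkdir -p pics
cat > h.py <<'E'
import numpy as np, cv2
from workcell import *
from scipy.spatial.transform import Rotation as R
def px2w(c,row,col,rz=None,z=None):
    H,W=c['range_z'].shape; f=H/2/np.tan(np.radians(c['fovy'])/2)
    d=np.array([(col-c['cx'])/f,(row-c['cy'])/f,1.])
    P=c['pose']; 
    if z is not None: rz=(z-P[2,3])/(P[:3,:3]@d)[2]
    return (P@np.r_[d*rz,1])[:3]
def lm(c,t,z=None):
    out=[]
    for o in landmark_of(c,t)[:4]:
        r,k=o['centre'][0]*400,o['centre'][1]*640
        rz=c['range_z'][min(399,max(0,int(r))),min(639,max(0,int(k)))]
        out.append((round(o['p'],2),round(r),round(k),px2w(c,r,k,rz).round(3), px2w(c,r,k,z=z).round(3) if z is not None else None))
    return out
E
python3 - <<'E'
from h import *
for n in ['scene','top']:
    c=capture(n); cv2.imwrite(f'pics/{n}0.png',c['image'][:,:,::-1]); print(n,c['pose'].round(3).tolist(),c['fovy'])
    for t,z in [('press',0),('stop_face',.025),('board',.02),('board_cleat',.039),('platen',.065),('wheel_hub',.217),('wheel_ball',.217),('colour_pot_1',0),('gold_bottle',0),('sanding_block',0),('masking_tape',0),('rinse_jar',0)]:
        print(t,lm(c,t,z))
print(observe())
E
```

```text
pics
scene [[0.82, -0.359, 0.447, -0.237], [-0.573, -0.5, 0.65, -1.0], [-0.01, -0.788, -0.615, 1.069], [0.0, 0.0, 0.0, 1.0]] 47.71439810062374
press [(0.6, 247, 349, array([ 0.407, -0.214,  0.075]), array([ 0.456, -0.154,  0.   ]))]
stop_face [(0.62, 252, 362, array([ 0.449, -0.228,  0.039]), array([ 0.458, -0.218,  0.025]))]
board [(0.62, 220, 327, array([ 0.364, -0.155,  0.168]), array([ 0.463, -0.017,  0.02 ])), (0.25, 251, 347, array([ 0.427, -0.183,  0.02 ]), array([ 0.427, -0.182,  0.02 ]))]
board_cleat [(0.66, 194, 315, array([ 0.528,  0.156, -0.002]), array([0.499, 0.112, 0.039]))]
platen [(0.89, 234, 348, array([ 0.433, -0.173,  0.084]), array([ 0.446, -0.157,  0.065]))]
wheel_hub [(0.57, 195, 351, array([ 0.443, -0.17 ,  0.235]), array([ 0.458, -0.152,  0.217])), (0.5, 185, 263, array([0.394, 0.32 , 0.001]), array([0.267, 0.053, 0.217]))]
wheel_ball [(0.76, 219, 351, array([ 0.386, -0.242,  0.221]), array([ 0.389, -0.239,  0.217]))]
colour_pot_1 [(0.72, 199, 264, array([0.346, 0.227, 0.011]), array([0.352, 0.24 , 0.   ])), (0.6, 300, 393, array([ 0.407, -0.422,  0.027]), ar
[... 2077 characters left out ...]
0.   ]))]
{'time': 1.3, 'joint_positions': array([ 1.06740291e+00,  1.23800881e-01,  1.65027572e+00, -3.13618963e-07,
        1.36748771e+00, -8.25576292e-02]), 'qvel': array([-0.00076372, -0.00021939, -0.00098786, -0.00069403,  0.00202447,
        0.00078522]), 'joint_efforts': array([-1.30738012e-03, -4.23594260e+01, -3.65746808e+01, -1.56758847e-04,
        5.56360119e-04, -5.94272322e-06]), 'eef_pos': array([0.2655404 , 0.59328315, 0.40473601]), 'tcp_rot': array([6.56178169e-01, 3.07229252e+00, 4.24765238e-05]), 'contact_force': array([-0.80933952, -0.30323187,  0.36082004]), 'torque': array([ 0.02284905,  0.05203129, -0.01357507]), 'grip_force': 0.0, 'gripper_width': 0.9992535511668125}
```

Run:
```python
from h import *
c=cv2.imread('pics/top0.png'); cv2.imwrite('pics/a.png',cv2.resize(c[100:280,170:470],None,fx=2.66,fy=2.66,interpolation=cv2.INTER_CUBIC))
c=cv2.imread('pics/scene0.png'); cv2.imwrite('pics/b.png',cv2.resize(c[130:340,220:480],None,fx=2.8,fy=2.8,interpolation=cv2.INTER_CUBIC))
# orthographic depth map stats
c=capture('top'); H,W=c['range_z'].shape; f=H/2/np.tan(np.radians(c['fovy'])/2)
v,u=np.mgrid[:H,:W]; z=c['range_z']; p=np.stack([(u-c['cx'])/f*z,(v-c['cy'])/f*z,z,np.ones_like(z)],-1)@c['pose'].T
m=(np.hypot(p[...,0]-.44,p[...,1]+.143)<.13)&(p[...,2]>.19)&(z>0)
q=p[m][:,:3]; print(len(q))
# arms: polar
for hub in [(.438,-.143)]:
    d=q[:,:2]-hub; r=np.hypot(*d.T); a=np.degrees(np.arctan2(d[:,1],d[:,0]))
    s=(r>.06)&(r<.12); h,_=np.histogram(a[s],36,(-180,180)); print(h); 
    for lo in (0,1,2,3):
        pass
    print('z balls',np.percentile(q[s][:,2],[10,50,90,99]))
bm=(p[...,2]>.042)&(p[...,2]<.06)&(p[...,1]>.03)&(p[...,1]<.2)&(abs(p[...,0]-.46)<.12)
b=p[bm][:,:2].astype(np.float32); print('batten',len(b),cv2.minAreaRect(b),b.min(0),b.max(0),np.median(p[bm][:,2]))
bm=(p[...,2]>.15)&(p[...,2]<.18)&(abs(p[...,1]+.143)<.1)&(abs(p[...,0]-.44)<.15)
b=p[bm][:,:2].astype(np.float32); print('beam',len(b),cv2.minAreaRect(b))
```

```text
948
[ 0  0  0  0  0 42 80  1  0  0  0  0  0 63 69  0  0  0  0  0  0 25 74  8
  0  0  0  0  0  0  0 14 54 21  0  0]
z balls [0.21667335 0.22263161 0.2284364  0.23181276]
batten 166 ((0.4836842715740204, 0.08531849086284637), (0.016579780727624893, 0.1016763225197792), 81.66412353515625) [0.4325477  0.07020868] [0.5344134  0.09930278] 0.04996969341294699
beam 673 ((0.44752079248428345, -0.1519208550453186), (0.05170330032706261, 0.19005493819713593), 83.70923614501953)
```

View pics/a.png

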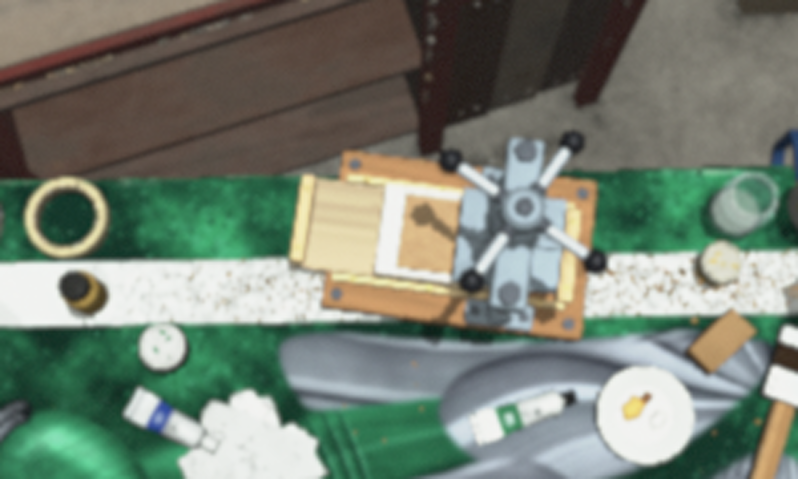

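View pics/b.png

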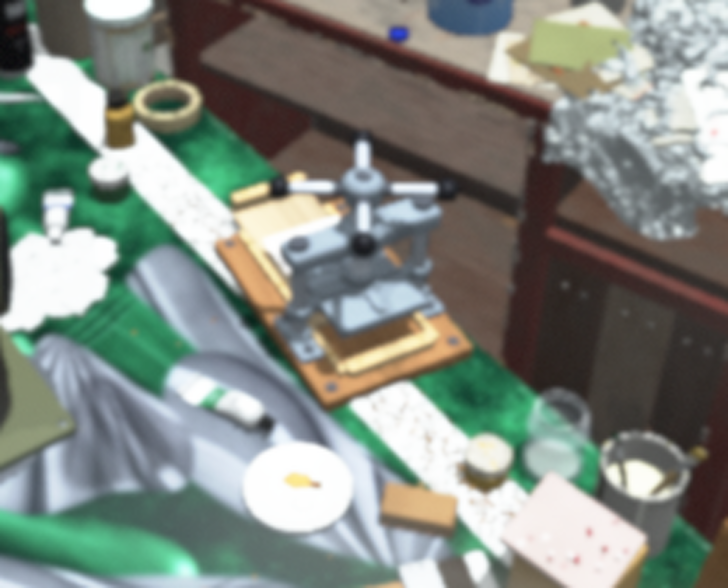

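```bash
cat >> h.py <<'E'
from scipy.optimize import least_squares
def cloud(c):
    H,W=c['range_z'].shape; f=H/2/np.tan(np.radians(c['fovy'])/2)
    v,u=np.mgrid[:H,:W]; z=c['range_z']; p=(np.stack([(u-c['cx'])/f*z,(v-c['cy'])/f*z,z,np.ones_like(z)],-1)@c['pose'].T)[...,:3]
    p[z==0]=np.nan; return p
def wheel(c,hub=(.442,-.145),zmin=.185):
    p=cloud(c); m=(np.hypot(p[...,0]-hub[0],p[...,1]-hub[1])<.125)&(p[...,2]>zmin)&(p[...,2]<.24)
    m&=c['image'].max(-1)<70   # black balls
    q=p[m]
    if len(q)<20: return len(q)
    def res(s):
        e=[]
        for k in range(4):
            a=s[3]+k*np.pi/2; b=np.array([s[0]+.091*np.cos(a),s[1]+.091*np.sin(a),s[2]])
            e.append(np.linalg.norm(q-b,axis=1)-.014)
        e=np.array(e); return e[np.abs(e).argmin(0),range(len(q))]
    best=min((least_squares(res,[hub[0],hub[1],.215,a],loss='soft_l1',f_scale=.003) for a in np.radians(range(0,90,15))),key=lambda r:r.cost)
    s=best.x; return len(q),s[:3].round(4),round(np.degrees(s[3])%90,1),best.cost, np.abs(best.fun).mean().round(4)
E
python3 - <<'E'
from h import *
for n in ['top','scene']:
    c=capture(n); print(n,wheel(c)); p=cloud(c)
    if n=='top': 
        g=np.round(p[...,2]*1000)
        m=(abs(p[...,2]-.020)<.006)&(abs(p[...,0]-.455)<.14)&(p[...,1]<.10)&(p[...,1]>-.34)
        hsv=cv2.cvtColor(c['image'],cv2.COLOR_RGB2HSV); m&=(hsv[...,0]<20)&(hsv[...,1]>80)
        m=cv2.morphologyEx(m.astype(np.uint8),cv2.MORPH_OPEN,np.ones((2,2)))>0
        r=cv2.minAreaRect(p[m][:,:2].astype(np.float32)); print('base',m.sum(),r); 
        M=p[m][:,:2]
        for a in (-7,-8,-9,-10):
            t=np.radians(a); ex=np.array([np.cos(t),np.sin(t)]); ey=np.array([-ex[1],ex[0]])
            print(a,np.percentile(M@ex,[.5,99.5]),np.percentile(M@ey,[.5,99.5]))
        # batten mask edge
        bm=(p[...,2]>.042)&(p[...,2]<.06)&(p[...,1]>.03)&(p[...,1]<.2)&(abs(p[...,0]-.48)<.12)
        print(cv2.minAreaRect(p[bm][:,:2].astype(np.float32)))
E
```

```text
top (197, array([ 0.4471, -0.1546,  0.2147]), np.float64(52.9), np.float64(0.00025542224526405884), np.float64(0.0014))
base 1256 ((0.4531435966491699, -0.10480453073978424), (0.31123086810112, 0.192747563123703), 81.468017578125)
-7 [nan nan] [nan nan]
-8 [nan nan] [nan nan]
-9 [nan nan] [nan nan]
-10 [nan nan] [nan nan]
((0.4833739697933197, 0.0850944072008133), (0.01665477454662323, 0.1027754619717598), 80.65689849853516)
scene (149, array([ 0.4474, -0.1537,  0.2162]), np.float64(52.8), np.float64(0.0002102597650617994), np.float64(0.0014))
```

Top view: batten at crop (302,220), hub (522,207), and balls at (450,160), (572,140), (596,261) and (470,280). The scene view agrees. The fit puts the hub at (0.447, -0.154, 0.2155), the press yaw at -8.5°, and the board about 70 mm short. Next I move to above the outer side of the batten.

```bash
python3 -m creep '[{"wz":0.13,"dx":-39,"dy":-33,"dz":0,"gripper":128},{"wz":0.26,"dx":-79,"dy":-67,"dz":0,"gripper":128},{"wz":0.39,"dx":-118,"dy":-100,"dz":0,"gripper":128},{"wz":0.52,"dx":-158,"dy":-133,"dz":0,"gripper":128},{"wz":0.65,"dx":-197,"dy":-167,"dz":0,"gripper":128},{"wz":0.78,"dx":-236,"dy":-200,"dz":0,"gripper":128},{"wz":0.91,"dx":-276,"dy":-233,"dz":0,"gripper":128},{"wz":1.04,"dx":-315,"dy":-266,"dz":0,"gripper":128},{"wz":1.17,"dx":-355,"dy":-300,"dz":0,"gripper":128},{"wz":1.3,"dx":-394,"dy":-333,"dz":0,"gripper":128}]' 30
python3 - <<'E'
from h import *
o=observe(); m=R.from_rotvec(o['tcp_rot']).as_matrix(); print(m.round(3).tolist(),o['eef_pos'],o['joint_positions'],o['gripper_width'])
E
```

```text
[[-0.913, 0.409, 0.0], [0.409, 0.913, -0.0], [-0.0, -0.0, -1.0]] [0.26556139 0.59326915 0.40471976] [ 1.06736649e+00  1.23809952e-01  1.65029325e+00 -1.57687611e-05
  1.36749804e+00 -8.26014198e-02] 1.0035908727711054$[0]: bad value
```

```bash
python3 -m creep '[{"wx":0,"wy":0,"wz":0.13,"dx":-39,"dy":-33,"dz":0,"gripper":128},{"wx":0,"wy":0,"wz":0.26,"dx":-79,"dy":-67,"dz":0,"gripper":128},{"wx":0,"wy":0,"wz":0.39,"dx":-118,"dy":-100,"dz":0,"gripper":128},{"wx":0,"wy":0,"wz":0.52,"dx":-158,"dy":-133,"dz":0,"gripper":128},{"wx":0,"wy":0,"wz":0.65,"dx":-197,"dy":-167,"dz":0,"gripper":128},{"wx":0,"wy":0,"wz":0.78,"dx":-236,"dy":-200,"dz":0,"gripper":128},{"wx":0,"wy":0,"wz":0.91,"dx":-276,"dy":-233,"dz":0,"gripper":128},{"wx":0,"wy":0,"wz":1.04,"dx":-315,"dy":-266,"dz":0,"gripper":128},{"wx":0,"wy":0,"wz":1.17,"dx":-355,"dy":-300,"dz":0,"gripper":128},{"wx":0,"wy":0,"wz":1.3,"dx":-394,"dy":-333,"dz":0,"gripper":128}]' 30
cat > st.py <<'E'
from h import *
o=observe(); m=R.from_rotvec(o['tcp_rot']).as_matrix()
t=np.radians(-8.5); ex=np.array([np.cos(t),np.sin(t),0]); ey=np.array([-ex[1],ex[0],0]); d=o['eef_pos']-[.447,-.154,0]
print('t',o['time'],'press xyz(mm)',(np.array([d@ex,d@ey,d[2]-.173])*1000).round(1),'ytool deg',np.degrees(np.arctan2(m[1,1],m[0,1])).round(1),'zt',m[:,2].round(3),'F',o['contact_force'].round(1),'Fp',(o['contact_force']@ex).round(1),(o['contact_force']@ey).round(1),'w',round(o['gripper_width'],2), o['eef_pos'].round(3))
E
python3 st.py
```

```text
time: 2.7
eef_pos: [0.4895, 0.1267, 0.4051]
tcp_rot: [2.386, 2.043, 0.001]
contact_force: [0.4, 0.7, 0.3]
gripper_width: 0.499
grip_force: 0.0
t 2.7 press xyz(mm) [  0.6 283.9 232.1] ytool deg -8.8 zt [ 0.001  0.    -1.   ] F [0.4 0.7 0.3] Fp 0.3 0.7 w 0.5 [0.49  0.127 0.405]
```

```bash
python3 -m creep '[{"wx":0,"wy":0,"wz":0,"dx":0,"dy":0,"dz":40,"gripper":128},{"wx":0,"wy":0,"wz":0,"dx":0,"dy":0,"dz":80,"gripper":128},{"wx":0,"wy":0,"wz":0,"dx":0,"dy":0,"dz":120,"gripper":128},{"wx":0,"wy":0,"wz":0,"dx":0,"dy":0,"dz":160,"gripper":128},{"wx":0,"wy":0,"wz":0,"dx":0,"dy":0,"dz":185,"gripper":128},{"wx":0,"wy":0,"wz":0,"dx":0,"dy":0,"dz":200,"gripper":128},{"wx":0,"wy":0,"wz":0,"dx":-5,"dy":0,"dz":200,"gripper":128},{"wx":0,"wy":0,"wz":0,"dx":-10,"dy":0,"dz":200,"gripper":128},{"wx":0,"wy":0,"wz":0,"dx":-15,"dy":0,"dz":200,"gripper":128},{"wx":0,"wy":0,"wz":0,"dx":-20,"dy":0,"dz":200,"gripper":128}]'
python3 st.py
python3 - <<'E'
from h import *
c=capture('scene'); cv2.imwrite('pics/c.png',cv2.resize(c['image'][100:280,220:460,::-1],None,fx=2.8,fy=2.8))
E
```

```text
time: 3.95
eef_pos: [0.4865, 0.1082, 0.2057]
tcp_rot: [2.381, 2.048, 0.002]
contact_force: [0.1, -0.0, -0.5]
gripper_width: 0.498
grip_force: 0.0
t 3.95 press xyz(mm) [  0.3 265.2  32.7] ytool deg -8.6 zt [ 0.002  0.    -1.   ] F [ 0.1 -0.  -0.5] Fp 0.1 -0.0 w 0.5 [0.486 0.108 0.206]
```

View pics/c.png

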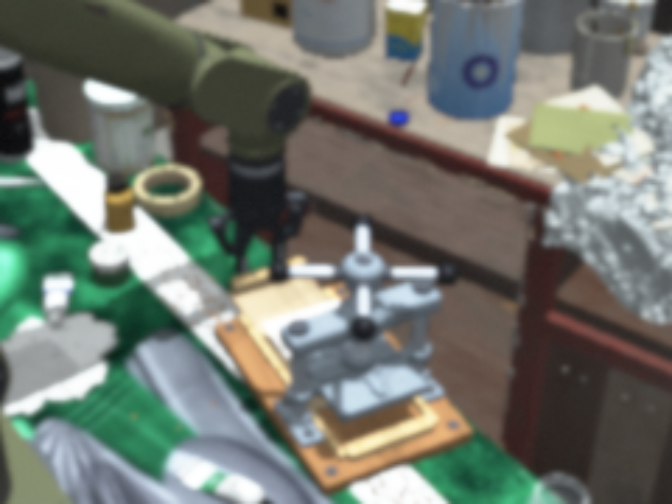

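The view shows the fingertips at about (245,270) and (280,265), just behind the batten and clear of everything. Now I push.

```bash
python3 -m creep '[{"wx":0,"wy":0,"wz":0,"dx":-6,"dy":0,"dz":0,"gripper":128},{"wx":0,"wy":0,"wz":0,"dx":-12,"dy":0,"dz":0,"gripper":128},{"wx":0,"wy":0,"wz":0,"dx":-18,"dy":0,"dz":0,"gripper":128},{"wx":0,"wy":0,"wz":0,"dx":-24,"dy":0,"dz":0,"gripper":128},{"wx":0,"wy":0,"wz":0,"dx":-30,"dy":0,"dz":0,"gripper":128},{"wx":0,"wy":0,"wz":0,"dx":-36,"dy":0,"dz":0,"gripper":128},{"wx":0,"wy":0,"wz":0,"dx":-42,"dy":0,"dz":0,"gripper":128},{"wx":0,"wy":0,"wz":0,"dx":-48,"dy":0,"dz":0,"gripper":128},{"wx":0,"wy":0,"wz":0,"dx":-54,"dy":0,"dz":0,"gripper":128},{"wx":0,"wy":0,"wz":0,"dx":-60,"dy":0,"dz":0,"gripper":128}]'
python3 st.py
```

```text
time: 5.25
eef_pos: [0.4774, 0.0491, 0.2051]
tcp_rot: [-2.382, -2.049, -0.002]
contact_force: [0.5, 5.6, 2.7]
gripper_width: 0.497
grip_force: 2.6
t 5.25 press xyz(mm) [  0.  205.4  32.1] ytool deg -8.6 zt [ 0.001  0.001 -1.   ] F [0.5 5.6 2.7] Fp -0.3 5.6 w 0.5 [0.477 0.049 0.205]
```

Contact at 5.6 N. I continue slowly to the stop.

```bash
python3 -m creep '[{"wx":0,"wy":0,"wz":0,"dx":-2,"dy":0,"dz":0,"gripper":128},{"wx":0,"wy":0,"wz":0,"dx":-4,"dy":0,"dz":0,"gripper":128},{"wx":0,"wy":0,"wz":0,"dx":-6,"dy":0,"dz":0,"gripper":128},{"wx":0,"wy":0,"wz":0,"dx":-8,"dy":0,"dz":0,"gripper":128},{"wx":0,"wy":0,"wz":0,"dx":-9,"dy":0,"dz":0,"gripper":128},{"wx":0,"wy":0,"wz":0,"dx":-10,"dy":0,"dz":0,"gripper":128},{"wx":0,"wy":0,"wz":0,"dx":-11,"dy":0,"dz":0,"gripper":128},{"wx":0,"wy":0,"wz":0,"dx":-12,"dy":0,"dz":0,"gripper":128},{"wx":0,"wy":0,"wz":0,"dx":-13,"dy":0,"dz":0,"gripper":128},{"wx":0,"wy":0,"wz":0,"dx":-14,"dy":0,"dz":0,"gripper":128}]'
python3 st.py
```

```text
time: 6.5
eef_pos: [0.4753, 0.0356, 0.2051]
tcp_rot: [-2.382, -2.049, -0.002]
contact_force: [1.1, 5.8, 2.4]
gripper_width: 0.499
grip_force: 2.7
t 6.5 press xyz(mm) [ -0.  191.7  32.1] ytool deg -8.6 zt [ 0.001  0.001 -1.   ] F [1.1 5.8 2.4] Fp 0.3 5.9 w 0.5 [0.475 0.036 0.205]
```

```bash
python3 -m creep '[{"wx":0,"wy":0,"wz":0,"dx":-1,"dy":0,"dz":0,"gripper":128},{"wx":0,"wy":0,"wz":0,"dx":-1.5,"dy":0,"dz":0,"gripper":128},{"wx":0,"wy":0,"wz":0,"dx":-2,"dy":0,"dz":0,"gripper":128},{"wx":0,"wy":0,"wz":0,"dx":-2.5,"dy":0,"dz":0,"gripper":128},{"wx":0,"wy":0,"wz":0,"dx":-3,"dy":0,"dz":0,"gripper":128},{"wx":0,"wy":0,"wz":0,"dx":-3.5,"dy":0,"dz":0,"gripper":128},{"wx":0,"wy":0,"wz":0,"dx":-4,"dy":0,"dz":0,"gripper":128},{"wx":0,"wy":0,"wz":0,"dx":-4.5,"dy":0,"dz":0,"gripper":128},{"wx":0,"wy":0,"wz":0,"dx":-5,"dy":0,"dz":0,"gripper":128},{"wx":0,"wy":0,"wz":0,"dx":-5.5,"dy":0,"dz":0,"gripper":128}]'
python3 st.py
python3 - <<'E'
from h import *
for _ in range(1):
    c=capture('top'); cv2.imwrite('pics/d.png',cv2.resize(c['image'][130:240,250:430,::-1],None,fx=4,fy=4))
E
```

```text
time: 7.75
eef_pos: [0.475, 0.0325, 0.2053]
tcp_rot: [-2.381, -2.043, -0.015]
contact_force: [5.7, 23.9, -0.3]
gripper_width: 0.499
grip_force: 12.3
t 7.75 press xyz(mm) [  0.2 188.6  32.3] ytool deg -8.7 zt [ 0.004  0.009 -1.   ] F [ 5.7 23.9 -0.3] Fp 2.1 24.5 w 0.5 [0.475 0.032 0.205]
```

View pics/d.png

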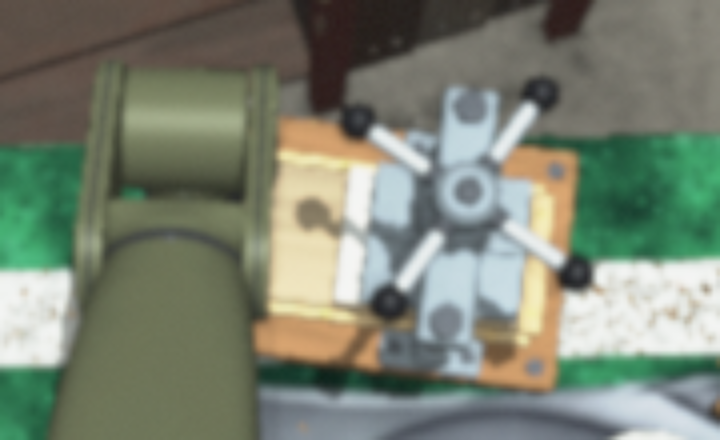

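24.5 N against the stop. In the picture the batten is under the hand and the card's white edge (355,235) is at the platen. The wheel is unchanged, with balls at (357,120), (540,95), (575,272) and (388,302). Next: back off, rise, and check.

```bash
python3 -m creep '[{"wx":0,"wy":0,"wz":0,"dx":15,"dy":0,"dz":0,"gripper":128},{"wx":0,"wy":0,"wz":0,"dx":40,"dy":0,"dz":0,"gripper":128},{"wx":0,"wy":0,"wz":0,"dx":45,"dy":0,"dz":-30,"gripper":255},{"wx":0,"wy":0,"wz":0,"dx":45,"dy":0,"dz":-70,"gripper":255},{"wx":0,"wy":0,"wz":0,"dx":45,"dy":0,"dz":-110,"gripper":255},{"wx":0,"wy":0,"wz":0,"dx":45,"dy":0,"dz":-150,"gripper":255},{"wx":0,"wy":0,"wz":0,"dx":45,"dy":0,"dz":-190,"gripper":255},{"wx":0,"wy":0,"wz":0,"dx":45,"dy":0,"dz":-228,"gripper":255},{"wx":0,"wy":0,"wz":0,"dx":45,"dy":0,"dz":-228,"gripper":255},{"wx":0,"wy":0,"wz":0,"dx":45,"dy":0,"dz":-228,"gripper":255}]'
python3 st.py
python3 - <<'E'
from h import *
t=np.radians(-8.5); ex=np.array([np.cos(t),np.sin(t),0]); ey=np.array([-ex[1],ex[0],0])
for n in ['top','scene']:
    c=capture(n); print(n,wheel(c)); p=cloud(c); d=p-[.447,-.154,0]
    x=d@ex; y=d@ey; m=(p[...,2]>.045)&(p[...,2]<.056)&(abs(x)<.06)&(y>.13)&(y<.25)
    print(m.sum(), 'batten y', np.percentile(y[m],[2,50,98]) if m.any() else '', 'x',np.percentile(x[m],[1,99]) if m.any() else '')
    cv2.imwrite(f'pics/e_{n}.png',cv2.resize(c['image'][110:260,230:430,::-1],None,fx=4,fy=4))
E
```

```text
time: 9.05
eef_pos: [0.4807, 0.0743, 0.4315]
tcp_rot: [-2.382, -2.048, 0.004]
contact_force: [-0.5, 0.3, 0.0]
gripper_width: 0.003
grip_force: 0.0
t 9.05 press xyz(mm) [ -0.4 230.7 258.5] ytool deg -8.6 zt [-0.002 -0.001 -1.   ] F [-0.5  0.3  0. ] Fp -0.6 0.2 w 0.0 [0.481 0.074 0.431]
top (184, array([ 0.4475, -0.1542,  0.2148]), np.float64(52.9), np.float64(0.0002518182771880712), np.float64(0.0014))
153 batten y [0.1636381  0.17121829 0.17915107] x [-0.04874771  0.05249486]
scene (158, array([ 0.4474, -0.1536,  0.2162]), np.float64(52.3), np.float64(0.0002267536787551106), np.float64(0.0014))
108 batten y [0.16105143 0.16919313 0.18109879] x [-0.04910173  0.05132793]
```

View pics/e_scene.png

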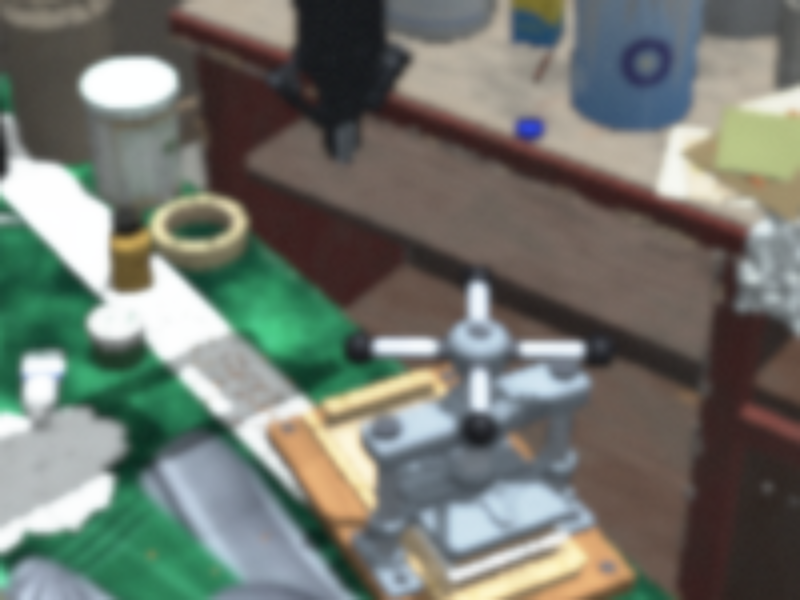

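The board is home, with its outer face at y of about 0.180, and the wheel is untouched. In the picture the batten is at (385,395) and the white paper is under the platen at (510,555). Now I move the shut fingers into the gap between two arms.

```bash
python3 -m creep '[{"wx":0,"wy":0,"wz":0,"dx":-40,"dy":-4,"dz":0,"gripper":255},{"wx":0,"wy":0,"wz":0,"dx":-80,"dy":-9,"dz":0,"gripper":255},{"wx":0,"wy":0,"wz":0,"dx":-120,"dy":-13,"dz":0,"gripper":255},{"wx":0,"wy":0,"wz":0,"dx":-155,"dy":-18,"dz":0,"gripper":255},{"wx":0,"wy":0,"wz":0,"dx":-169,"dy":-18,"dz":0,"gripper":255},{"wx":0,"wy":0,"wz":0,"dx":-169,"dy":-18,"dz":15,"gripper":255},{"wx":0,"wy":0,"wz":0,"dx":-169,"dy":-18,"dz":35,"gripper":255},{"wx":0,"wy":0,"wz":0,"dx":-169,"dy":-18,"dz":55,"gripper":255},{"wx":0,"wy":0,"wz":0,"dx":-169,"dy":-18,"dz":73,"gripper":255},{"wx":0,"wy":0,"wz":0,"dx":-169,"dy":-18,"dz":73,"gripper":255}]'
python3 st.py
python3 - <<'E'
# orbit table: tool dx=py, dy=px about start angle 106
import numpy as np
for a0 in (106,56,6,-44):
    print(a0,[(int(round(65*(np.sin(np.radians(a))-np.sin(np.radians(a0))))),int(round(65*(np.cos(np.radians(a))-np.cos(np.radians(a0)))))) for a in a0-5*np.arange(1,11)])
E
```

```text
time: 10.4
eef_pos: [0.4374, -0.0894, 0.3571]
tcp_rot: [-2.378, -2.047, 0.004]
contact_force: [-0.1, 0.5, 0.3]
gripper_width: -0.002
grip_force: 0.0
t 10.4 press xyz(mm) [-19.   62.5 184.1] ytool deg -8.6 zt [-0.004  0.001 -1.   ] F [-0.1  0.5  0.3] Fp -0.1 0.5 w -0.0 [ 0.437 -0.089  0.357]
106 [(1, 6), (2, 11), (3, 17), (2, 22), (2, 28), (1, 34), (-1, 39), (-3, 44), (-6, 49), (-9, 54)]
56 [(-3, 5), (-7, 9), (-11, 13), (-16, 16), (-20, 19), (-25, 22), (-31, 24), (-36, 26), (-41, 27), (-47, 28)]
6 [(-6, 0), (-11, 0), (-17, 0), (-23, -2), (-28, -3), (-33, -5), (-38, -8), (-43, -11), (-48, -14), (-52, -18)]
-44 [(-4, -4), (-7, -9), (-11, -13), (-13, -18), (-16, -23), (-17, -29), (-19, -34), (-19, -40), (-20, -46), (-20, -51)]
```

```bash
python3 -m creep '[{"wx":0,"wy":0,"wz":0,"dx":1,"dy":6,"dz":0,"gripper":255},{"wx":0,"wy":0,"wz":0,"dx":2,"dy":11,"dz":0,"gripper":255},{"wx":0,"wy":0,"wz":0,"dx":3,"dy":17,"dz":0,"gripper":255},{"wx":0,"wy":0,"wz":0,"dx":2,"dy":22,"dz":0,"gripper":255},{"wx":0,"wy":0,"wz":0,"dx":2,"dy":28,"dz":0,"gripper":255},{"wx":0,"wy":0,"wz":0,"dx":1,"dy":34,"dz":0,"gripper":255},{"wx":0,"wy":0,"wz":0,"dx":-1,"dy":39,"dz":0,"gripper":255},{"wx":0,"wy":0,"wz":0,"dx":-3,"dy":44,"dz":0,"gripper":255},{"wx":0,"wy":0,"wz":0,"dx":-6,"dy":49,"dz":0,"gripper":255},{"wx":0,"wy":0,"wz":0,"dx":-9,"dy":54,"dz":0,"gripper":255}]'
python3 st.py; python3 -c "
from h import *
for n in ('top','scene'):print(wheel(capture(n)))"
```

```text
time: 11.65
eef_pos: [0.4902, -0.107, 0.3594]
tcp_rot: [-2.381, -2.048, 0.0]
contact_force: [-2.7, 0.7, -0.7]
gripper_width: 0.005
grip_force: 1.5
t 11.65 press xyz(mm) [ 35.8  52.8 186.4] ytool deg -8.6 zt [-0.001  0.001 -1.   ] F [-2.7  0.7 -0.7] Fp -2.8 0.3 w 0.01 [ 0.49  -0.107  0.359]
(95, array([ 0.4482, -0.1559,  0.2128]), np.float64(31.0), np.float64(0.00012722774315275658), np.float64(0.0014))
(218, array([ 0.4306, -0.1645,  0.2235]), np.float64(32.3), np.float64(0.0034643045229258568), np.float64(0.0073))
```

The wheel is turning. The arm is now at press angle 39.5°, with 3 N of force. I carry on round.

```bash
python3 -m creep '[{"wx":0,"wy":0,"wz":0,"dx":-3,"dy":5,"dz":0,"gripper":255},{"wx":0,"wy":0,"wz":0,"dx":-7,"dy":9,"dz":0,"gripper":255},{"wx":0,"wy":0,"wz":0,"dx":-11,"dy":13,"dz":0,"gripper":255},{"wx":0,"wy":0,"wz":0,"dx":-16,"dy":16,"dz":0,"gripper":255},{"wx":0,"wy":0,"wz":0,"dx":-20,"dy":19,"dz":0,"gripper":255},{"wx":0,"wy":0,"wz":0,"dx":-25,"dy":22,"dz":0,"gripper":255},{"wx":0,"wy":0,"wz":0,"dx":-31,"dy":24,"dz":0,"gripper":255},{"wx":0,"wy":0,"wz":0,"dx":-36,"dy":26,"dz":0,"gripper":255},{"wx":0,"wy":0,"wz":0,"dx":-41,"dy":27,"dz":0,"gripper":255},{"wx":0,"wy":0,"wz":0,"dx":-47,"dy":28,"dz":0,"gripper":255}]'
python3 st.py
```

```text
time: 13.0
eef_pos: [0.5107, -0.1578, 0.3598]
tcp_rot: [-2.382, -2.049, -0.001]
contact_force: [-0.8, 4.1, -1.1]
gripper_width: -0.002
grip_force: 1.8
t 13.0 press xyz(mm) [ 63.6   5.6 186.8] ytool deg -8.6 zt [ 0.  0. -1.] F [-0.8  4.1 -1.1] Fp -1.4 4.0 w -0.0 [ 0.511 -0.158  0.36 ]
```

```bash
python3 -m creep '[{"wx":0,"wy":0,"wz":0,"dx":-6,"dy":0,"dz":0,"gripper":255},{"wx":0,"wy":0,"wz":0,"dx":-11,"dy":0,"dz":0,"gripper":255},{"wx":0,"wy":0,"wz":0,"dx":-17,"dy":0,"dz":0,"gripper":255},{"wx":0,"wy":0,"wz":0,"dx":-23,"dy":-2,"dz":0,"gripper":255},{"wx":0,"wy":0,"wz":0,"dx":-28,"dy":-3,"dz":0,"gripper":255},{"wx":0,"wy":0,"wz":0,"dx":-33,"dy":-5,"dz":0,"gripper":255},{"wx":0,"wy":0,"wz":0,"dx":-38,"dy":-8,"dz":0,"gripper":255},{"wx":0,"wy":0,"wz":0,"dx":-43,"dy":-11,"dz":0,"gripper":255},{"wx":0,"wy":0,"wz":0,"dx":-48,"dy":-14,"dz":0,"gripper":255},{"wx":0,"wy":0,"wz":0,"dx":-52,"dy":-18,"dz":0,"gripper":255}]'
python3 st.py; python3 -c "
from h import *
for n in ('top','scene'):
    c=capture(n);print(wheel(c))
cv2.imwrite('pics/f.png',cv2.resize(c['image'][110:260,230:430,::-1],None,fx=4,fy=4))"
```

```text
time: 14.25
eef_pos: [0.4859, -0.2057, 0.3603]
tcp_rot: [2.382, 2.047, 0.012]
contact_force: [14.5, 13.5, -2.5]
gripper_width: -0.004
grip_force: 9.3
t 14.25 press xyz(mm) [ 46.1 -45.4 187.3] ytool deg -8.7 zt [ 0.007  0.004 -1.   ] F [14.5 13.5 -2.5] Fp 12.4 15.5 w -0.0 [ 0.486 -0.206  0.36 ]
(100, array([ 0.4461, -0.155 ,  0.2041]), np.float64(18.8), np.float64(0.0001340630225200205), np.float64(0.0014))
(231, array([ 0.4437, -0.1454,  0.2169]), np.float64(23.4), np.float64(0.0068521574229905655), np.float64(0.0121))
```

View pics/f.png

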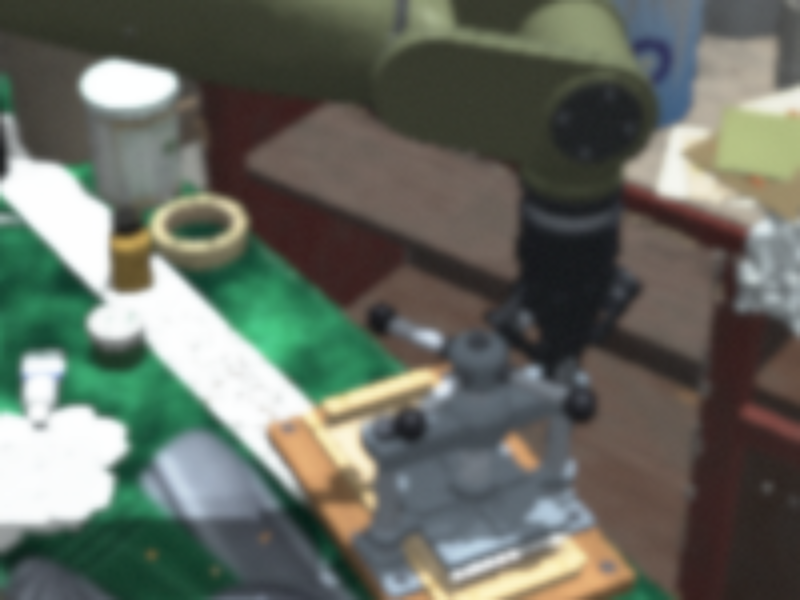

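The picture shows the shut fingers at (570,360) pushing the arm near the ball at (580,400), with nothing else touching. The force is 20 N at 65 mm and the wheel has turned 2.17 rad, so the platen is bearing. I add a slight extra nip and then back off.

```bash
python3 -m creep '[{"wx":0,"wy":0,"wz":0,"dx":-1,"dy":-1,"dz":0,"gripper":255},{"wx":0,"wy":0,"wz":0,"dx":-2,"dy":-2,"dz":0,"gripper":255},{"wx":0,"wy":0,"wz":0,"dx":-2,"dy":-2,"dz":0,"gripper":255},{"wx":0,"wy":0,"wz":0,"dx":-2,"dy":-2,"dz":0,"gripper":255},{"wx":0,"wy":0,"wz":0,"dx":-2,"dy":-2,"dz":0,"gripper":255},{"wx":0,"wy":0,"wz":0,"dx":-2,"dy":-2,"dz":0,"gripper":255},{"wx":0,"wy":0,"wz":0,"dx":-2,"dy":-2,"dz":0,"gripper":255},{"wx":0,"wy":0,"wz":0,"dx":-2,"dy":-2,"dz":0,"gripper":255},{"wx":0,"wy":0,"wz":0,"dx":-2,"dy":-2,"dz":0,"gripper":255},{"wx":0,"wy":0,"wz":0,"dx":-2,"dy":-2,"dz":0,"gripper":255}]'
python3 st.py;python3 -c "
from h import *
print(wheel(capture('top')))"
```

```text
time: 15.6
eef_pos: [0.4848, -0.2062, 0.3603]
tcp_rot: [2.38, 2.047, 0.018]
contact_force: [15.9, 13.7, -3.5]
gripper_width: -0.001
grip_force: 9.9
t 15.6 press xyz(mm) [ 45.1 -46.  187.3] ytool deg -8.6 zt [ 0.011  0.006 -1.   ] F [15.9 13.7 -3.5] Fp 13.7 15.9 w -0.0 [ 0.485 -0.206  0.36 ]
(95, array([ 0.4475, -0.1536,  0.2047]), np.float64(18.7), np.float64(0.0001695652726769766), np.float64(0.0017))
```

The wheel is hard up at 21 N. Now I back off into the gap, rise clear, and check.

```bash
python3 -m creep '[{"wx":0,"wy":0,"wz":0,"dx":4,"dy":3,"dz":0,"gripper":255},{"wx":0,"wy":0,"wz":0,"dx":10,"dy":7,"dz":0,"gripper":255},{"wx":0,"wy":0,"wz":0,"dx":18,"dy":12,"dz":0,"gripper":255},{"wx":0,"wy":0,"wz":0,"dx":20,"dy":13,"dz":0,"gripper":255},{"wx":0,"wy":0,"wz":0,"dx":20,"dy":13,"dz":-15,"gripper":255},{"wx":0,"wy":0,"wz":0,"dx":20,"dy":13,"dz":-40,"gripper":255},{"wx":0,"wy":0,"wz":0,"dx":20,"dy":13,"dz":-65,"gripper":255},{"wx":0,"wy":0,"wz":0,"dx":20,"dy":13,"dz":-90,"gripper":255},{"wx":0,"wy":0,"wz":0,"dx":20,"dy":13,"dz":-110,"gripper":255},{"wx":0,"wy":0,"wz":0,"dx":20,"dy":13,"dz":-120,"gripper":255}]'
python3 -m creep '[{"wx":0,"wy":0,"wz":0,"dx":40,"dy":0,"dz":0,"gripper":255},{"wx":0,"wy":0,"wz":0,"dx":80,"dy":0,"dz":0,"gripper":255},{"wx":0,"wy":0,"wz":0,"dx":120,"dy":0,"dz":0,"gripper":255},{"wx":0,"wy":0,"wz":0,"dx":160,"dy":0,"dz":0,"gripper":255},{"wx":0,"wy":0,"wz":0,"dx":200,"dy":0,"dz":0,"gripper":255},{"wx":0,"wy":0,"wz":0,"dx":240,"dy":0,"dz":0,"gripper":255},{"wx":0,"wy":0,"wz":0,"dx":280,"dy":0,"dz":0,"gripper":255},{"wx":0,"wy":0,"wz":0,"dx":300,"dy":0,"dz":0,"gripper":255},{"wx":0,"wy":0,"wz":0,"dx":300,"dy":0,"dz":0,"gripper":255},{"wx":0,"wy":0,"wz":0,"dx":300,"dy":0,"dz":0,"gripper":255}]'
python3 st.py
python3 - <<'E'
from h import *
t=np.radians(-8.5); ex=np.array([np.cos(t),np.sin(t),0]); ey=np.array([-ex[1],ex[0],0])
for n in ['top','scene']:
    c=capture(n); print(n,wheel(c)); p=cloud(c); d=p-[.447,-.154,0]
    x=d@ex; y=d@ey; m=(p[...,2]>.045)&(p[...,2]<.056)&(abs(x)<.06)&(y>.13)&(y<.25)
    print(m.sum(), 'batten y', np.percentile(y[m],[2,50,98]) if m.any() else '')
cv2.imwrite('pics/g.png',cv2.resize(c['image'][160:280,290:430,::-1],None,fx=5,fy=5,interpolation=cv2.INTER_CUBIC))
E
```

```text
time: 16.9
eef_pos: [0.4986, -0.1902, 0.4818]
tcp_rot: [2.38, 2.047, 0.001]
contact_force: [0.5, -0.9, -0.9]
gripper_width: 0.001
grip_force: 0.0
time: 18.15
eef_pos: [0.5435, 0.1057, 0.4795]
tcp_rot: [2.382, 2.048, -0.001]
contact_force: [0.0, -0.2, 0.3]
gripper_width: -0.002
grip_force: 0.0
t 18.15 press xyz(mm) [ 57.1 271.1 306.5] ytool deg -8.6 zt [-0.001 -0.001 -1.   ] F [ 0.  -0.2  0.3] Fp 0.1 -0.2 w -0.0 [0.544 0.106 0.48 ]
top (170, array([ 0.4473, -0.1547,  0.2043]), np.float64(20.5), np.float64(0.0002900442343661007), np.float64(0.0016))
149 batten y [0.16382751 0.17138333 0.17871947]
scene (132, array([ 0.4478, -0.1537,  0.2057]), np.float64(20.2), np.float64(0.00024264134017787573), np.float64(0.0017))
109 batten y [0.16043143 0.1688784  0.18015777]
```

View pics/g.png

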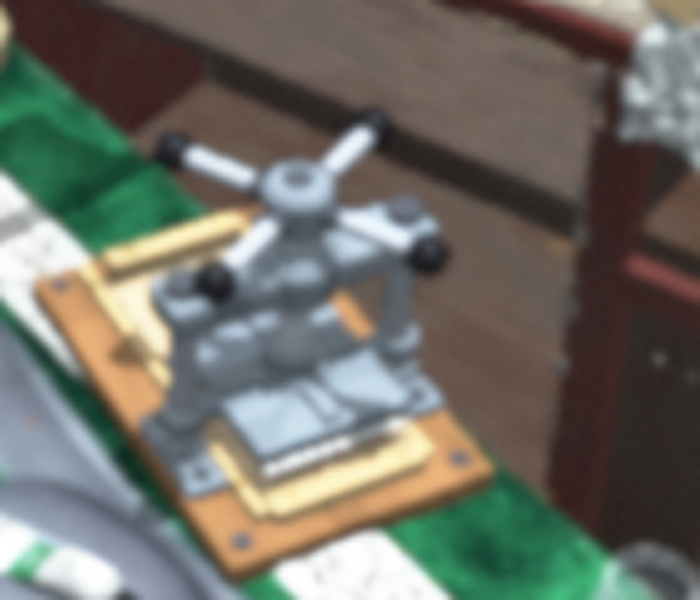

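The fingers are clear. The platen bears on the card with no gap at (330,440), the wheel sprang back under 2° and stayed there, and the board is still home. Handing in.

```bash
python3 -c "
from workcell import *
print(finish_job())"
```

```text
the job is handed in; nothing more can be done
None
```

The job is handed in, but no verdict came back: the board is home against the stop (outer face at y of about 0.18 m), the wheel was turned clockwise about 2.1 rad to a firm nip (21 N at 65 mm), and it held within 2° after I let go; I had no direct reading of the platen force.

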